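# Set the router to slow and start it

### The arm

A 6-joint arm with a two-finger parallel gripper is mounted at the origin on the work surface. World frame = base frame: x ahead of the robot, y to its left, z up, the work surface at z = 0. Lengths are in m, angles in rad, forces in N, time in s.
With the tool pointing down it reaches from about 0.375 to 0.925 m from the base axis. Payload 5.7 kg.
Tool frame: the origin (TCP) lies midway between the tips of the shut fingers; the grasp point (between the pads) lies 19 mm behind it; z points along the fingers, x is the direction in which the jaws open and shut, and the axes are right-handed (so a half turn about z gives the same grasp; the last joint's range is limited). The gripper opens to 88 mm and grips with 3 to 60 N. Pads are 20 mm wide; open, the fingers measure 115 mm over their backs; the gripper's body (75 mm by 178 mm) begins 61 mm behind the grasp point.
Start: joints at [-1.403, 0.359, 1.51, -0, 1.272, -0.115], TCP at [0.167, -0.576, 0.223] pointing down, gripper open.
Joint ranges: [-2.97, 2.97], [-1.01, 2.36], [0.21, 2.38], [-0.96, 4.11], [0.2, 2.71], [-2.98, 2.98]. Speed limits (rad/s): [2.39, 2.39, 3.14, 3.14, 3.14, 3.14].

### API

Orientations are given as a unit quaternion [x, y, z, w].
In Python, from bench import move_ptp, servo_line, goto_joints, move_gripper, sleep, inverse_kinematics, capture, PlanningError, close_job, spot_in, silhouettes, current_clock, current_joint_pos, current_qvel, current_joint_torque, current_position, current_orientation, current_force, current_torque, current_finger_gap gives the robot as it stands. Calls block until the motion is done:
- move_ptp(position, orientation): joint-space move of the TCP to a pose.
- servo_line(position, orientation=None, rate=0.15, contact_N=None): straight line of the TCP; orientation=None keeps the orientation; rate is the mean speed in m/s. With contact_N (N) it stops when the force on the tool has changed by that much, and returns True; else False.
- goto_joints(angles): joint-space move.
- move_gripper(opening): finger opening in m; the grip force is fixed at half the most; returns when the fingers have stopped.
- sleep(seconds).
- inverse_kinematics(position, orientation): joint angles nearest the present ones, or None.
- capture(name): name is "side" or "top" or "wrist"; returns a dict with "image" (480x640x3 uint8, blue, green, red), "range_z" (480x640 float32, m along the optical axis (not along the pixel's ray), 0 where there is no reading), "intrinsics" (3x3 intrinsics, pixels), "R" (3x3) and "t" (3): a world point X has camera coordinates R X + t. Camera axes: x right, y down, z forward; pixel columns grow to the right and rows downward; lengths in m; the calibration is good to about 2 mm. A picture is of the moment at which its call begins.
A pose or a line that the arm cannot do raises PlanningError and nothing moves.
- close_job(): hands the job in, once; it reports no verdict.
Trained networks look in the newest picture that a camera, given by its name, has taken for a name from the list of things; names that differ only in an ending like _2 or _b are one class to them, and where a whole thing is asked for, a point or a joint stands for the part that bears it (a point fixed in the world has none). Each returns a list of dicts, best first, with "conf" (0 to 1); they miss things now and then, are a little off and sometimes report something else, mostly with a low value. They report only what shows in the picture. A call takes as long as a camera call.
- spot_in(camera, query): "xy" ([column, row] in pixels, amid what is visible of it).
- silhouettes(camera, query): "region" (480x640 bool, what is visible of it) and "xy" ([column, row] in pixels, amid what is visible of it).
Readings, each from a call of its own:
- current_clock(): time.
- current_joint_pos(): joint angles.
- current_qvel(): joint speeds.
- current_joint_torque(): joint torques, N m.
- current_position(): TCP position.
- current_orientation(): TCP orientation.
- current_force(): force on the tool from outside, world axes, zero at the start.
- current_torque(): the same for the moment, N m.
- current_finger_gap(): finger opening in m.
Only numpy, scipy, OpenCV 4.12 (cv2) and the standard library are available. Lean on these libraries where they do the work, as an engineer would, in place of code of your own. Each camera call takes 0.05 s, during which the arm holds its last target. There are 200 camera calls.

### The job

A big bit has been fitted to the router table, so the router must run slowly. With a fingertip, push the selector on the blue control box round, click by click, until its pointer rests at the third speed mark (count the dots round the dial from the smallest, which is the slowest), and only then press the green start button fully in and let it come back out. Do it gently, without gripping the selector, and leave the red stop button and everything else on the bench alone.

Things in the scene. Friction and masses are not known exactly. Their poses are not given: they have to be found in the camera images.
- control_box: blue steel speed-control box screwed to the bench, 170 x 280 mm, its flat top 85 mm above the bench; origin at the centre of its underside, z up. Seen from the robot its x axis points away, to its far side, and its y axis to the left. It cannot move.
- selector (a joint): angle of the speed selector, rad: 0 at step 1 (slowest), pi/6 (30 degrees) more per click clockwise seen from above, 3.67 at step 8 (fastest), with stops at both ends. A sprung ball draws it into the nearest of 8 clicks and holds it there when let go; each click takes about 0.1 N m to pass, some 4 N sideways on the bar 26 mm from the axis. It starts at step 5, 6, 7 or 8.
- selector_axis (a point): point on the selector's vertical turning axis at the top of its bar, 118 mm above the bench; x along the bar to the pointer's tip. Selector: grey disc 60 mm across, its top 95 mm above the bench, carrying a black bar 13 mm wide, 64 mm long and 23 mm tall, from 26 mm behind the axis to 38 mm ahead of it (the pointer; white line along the top of this half only).
- selector_tip (a point): centre of the top edge of the pointer's tip, 38 mm from the turning axis, 118 mm above the bench
- dial (a point): middle of the dial, 86 mm above the bench under the turning axis, at x = 0, y = 65 mm in the box's frame, same axes as the box. Silver plate 126 mm square with 8 black dots, 50 mm from the axis, growing from step 1 to step 8. From this frame's x axis, anticlockwise from above: step 1 at +105 degrees (left seen from the robot), then 30 less per step: step 3 at +45, step 8 at -105.
- start (a joint): travel of the green start button, m: 0 out, 0.006 fully in; sprung, about 1.5 N to start it moving and 5 N fully in; it comes back out by itself
- start_top (a point): centre of the green start button's top, 108 mm above the bench; the button is 28 mm across in a black collar 44 mm across whose top is 10 mm lower. It lies on the yellow plate on the robot's side, at x = -36, y = -90 mm in the box's frame. z up; it is pressed straight down.
- stop (a joint): travel of the red stop button, m: 0 out, 0.006 fully in; to be left alone
- stop_top (a point): centre of the red stop button's top, 36 mm across, same height, 72 mm beyond the green one
- glue: yellow glue bottle, 60 mm across, 170 mm tall, loose, standing; origin at the centre of its underside
- spray_can: red and blue spray can, 54 mm across, 150 mm tall, loose, standing; origin at the centre of its underside
- tape_measure: yellow tape measure, 70 x 40 x 65 mm, loose; origin at the centre of its underside
- router_bit: spare steel router bit, 64 mm across, standing on its cutter with the 13 mm shank up, 60 mm tall, loose; origin at the centre of its underside
- wrench: steel spanner lying flat, 180 mm long, loose; lies along its own x axis
- screwdriver: screwdriver with a red handle lying flat, 200 mm long, loose; lies along its own x axis
- moulding: short length of pale wood moulding lying flat, 70 x 220 x 20 mm, loose; origin at the centre of its underside
- collet_nut: spare steel collet nut, 22 mm across, 26 mm tall, loose, standing on top of the control box between the dial and the buttons; origin at the centre of its underside

How it is judged:
On the way, in this order (a step that is already met when the one before it is completed fails the run):
1. the selector rests in the click of step 3 (value of joint selector between 0.927 and 1.167 rad and value of joint start below 0.002 m), for 0.3 s.
2. the green start button is pressed in with the selector at step 3 (value of joint selector between 0.927 and 1.167 rad and value of joint start above 0.0045 m), for 0.02 s.
At the end, for the whole second after the job is handed in: The selector is at rest within 0.12 rad (7 degrees) of step 3 (1.047 rad), the green start button has been pressed in at least 4.5 mm at that setting and is back out, and the red stop button is out (value of joint selector between 0.927 and 1.167 rad and value of joint each of start, stop below 0.0015 m and velocity of joint selector between -0.1 and 0.1 rad/s); the robot touches nothing.
It fails at once if the green start button goes in while the selector is not at step 3 (value of joint start above 0.003 m and not (value of joint selector between 0.927 and 1.167 rad)).
It fails at once if the red stop button is pressed (value of joint stop above 0.002 m).
It fails at once if the fingers grip or force the control box's handle or buttons (more than 35 N) (contact force between the fingers and control_box above 35 N).
It fails at once if a loose thing (glue, spray can, tape measure, router bit, spanner, screwdriver, moulding, collet nut) is shifted, lifted or knocked over: its origin moves more than 20 mm (distance of any of glue, spray_can, tape_measure, router_bit, wrench, screwdriver, moulding, collet_nut from where it was at the start of the episode above 0.02 m).
It also fails if it takes over 51 s, if anything falls off the work surface, if the arm or the gripper's body presses on something with over 40 N, if the wrist force passes 120 N, or if a joint passes its speed limit or range.

## Working session

There is one attempt and no reset: what is moved stays moved. The work goes in short steps, each a Python script; the robot and the scene stay as the last script left them, time stands still between calls to the robot, and variables do not carry over. Pictures are saved under pics/ and viewed, about 8 in all and at most 12, crops included, and the job is handed in when it is done.

```bash
mkdir -p pics
cat > h.py <<'E'
import numpy as np, cv2
from bench import *
def world(c,uv,z=None):
    K,R,t=c["intrinsics"],c["R"],c["t"]; u,v=uv
    d=np.linalg.solve(K,[u,v,1.]); o=-R.T@t; w=R.T@d
    if z is not None: return o+w*(z-o[2])/w[2]
    return o+w*c["range_z"][int(round(v)),int(round(u))]
def pix(c,X):
    p=c["intrinsics"]@(c["R"]@np.asarray(X,float)+c["t"]); return p[:2]/p[2]
E
python3 - <<'E'
from h import *
for n in("top","side"):
    c=capture(n); cv2.imwrite(f"pics/{n}0.png",c["image"])
    print(n,(-c["R"].T@c["t"]).round(3))
    for q,z in(("control_box",None),("selector",None),("selector_axis",.118),("selector_tip",.118),("dial",.086),("start_top",.108),("stop_top",.108),("collet_nut",.111),("glue",None),("spray_can",None)):
        for r in spot_in(n,q)[:1]: print(q,round(r["conf"],2),np.round(r["xy"]),world(c,r["xy"],z).round(4),world(c,r["xy"]).round(4))
print(current_clock(),current_orientation())
E
```

```text
top [0.444 0.025 1.04 ]
control_box 0.74 [316. 233.] [0.5905 0.0369 0.0866] [0.5905 0.0369 0.0866]
selector 0.68 [287. 228.] [0.5995 0.0967 0.0959] [0.5995 0.0967 0.0959]
selector_axis 0.75 [288. 225.] [0.6018 0.0935 0.118 ] [0.6022 0.0937 0.1157]
selector_tip 0.68 [286. 226.] [0.5982 0.0987 0.118 ] [0.5987 0.0989 0.1153]
dial 0.71 [315. 229.] [0.5997 0.0404 0.086 ] [0.5989 0.0403 0.0908]
start_top 0.63 [355. 253.] [ 0.5477 -0.0421  0.108 ] [ 0.5475 -0.042   0.1094]
stop_top 0.63 [362. 216.] [ 0.6241 -0.0557  0.108 ] [ 0.6245 -0.0559  0.1058]
collet_nut 0.62 [328. 216.] [0.6212 0.0137 0.111 ] [0.6212 0.0137 0.111 ]
glue 0.89 [429. 255.] [ 0.5442 -0.1888  0.1231] [ 0.5442 -0.1888  0.1231]
spray_can 0.97 [427. 194.] [ 0.6627 -0.1808  0.1491] [ 0.6627 -0.1808  0.1491]
side [ 0.255 -0.619  0.556]
control_box 0.66 [346. 261.] [ 0.5489 -0.057   0.1082] [ 0.5489 -0.057   0.1082]
selector 0.88 [334. 211.] [0.6016 0.1032 0.101 ] [0.6016 0.1032 0.101 ]
selector_axis 0.75 [337. 215.] [0.5879 0.0606 0.118 ] [0.6026 0.0906 0.0987]
selector_tip 0.92 [336. 215.] [0.5876 0.063  0.118 ] [0.6024 0.0933 0.0985]
dial 0.79 [343. 263.] [ 0.5572 -0.0336  0.086 ] [ 0.546  -0.0553  0.1035]
start_top 0.47 [346. 260.] [ 0.5503 -0.0552  0.108 ] [ 0.5495 -0.0567  0.1092]
stop_top 0.76 [389. 254.] [ 0.6222 -0.0639  0.108 ] [ 0.6215 -0.065   0.1089]
collet_nut 0.73 [370. 233.] [ 0.6206 -0.0024  0.111 ] [0.627  0.0084 0.1032]
glue 0.98 [390. 342.] [ 0.5344 -0.2244  0.0936] [ 0.5344 -0.2244  0.0936]
spray_can 0.84 [469. 312.] [ 0.6636 -0.2179  0.0976] [ 0.6636 -0.2179  0.0976]
1.1 [ 7.99695422e-01 -6.00405886e-01 -5.23334696e-05 -3.43534727e-05]
```

Run:
```python
from h import *
im=cv2.imread("pics/top0.png")
a=cv2.resize(im[160:310,225:425],(800,600),interpolation=cv2.INTER_CUBIC); cv2.imwrite("pics/top0c.png",a)
c=capture("top"); v,u=np.nonzero(c["range_z"]>0)
K=c["intrinsics"]; d=np.linalg.solve(K,np.stack([u,v,np.ones(len(u))]).astype(float))*c["range_z"][v,u]
P=(c["R"].T@(d-c["t"][:,None])).T
m=(abs(P[:,2]-.087)<.007)&(abs(P[:,0]-.59)<.15)&(abs(P[:,1]-.03)<.2)
(cx,s,an)=cv2.minAreaRect(P[m,:2].astype(np.float32)*1000); print("box rect",cx,s,an)
m=(abs(P[:,2]-.117)<.007)&(np.hypot(P[:,0]-.6,P[:,1]-.095)<.07)
print("bar",m.sum(),cv2.minAreaRect(P[m,:2].astype(np.float32)*1000))
```

```text
box rect (602.8549194335938, 8.646224975585938) (337.3567810058594, 189.1274871826172) 83.3192367553711
bar 206 ((605.8597412109375, 97.25384521484375), (12.901134490966797, 64.10285949707031), 8.666755676269531)
```

View pics/top0c.png

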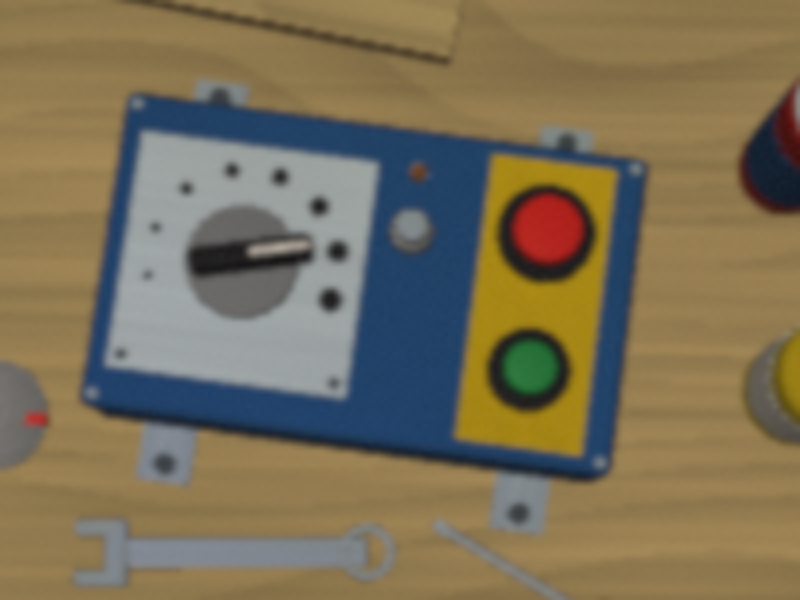

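View pics/side0.png

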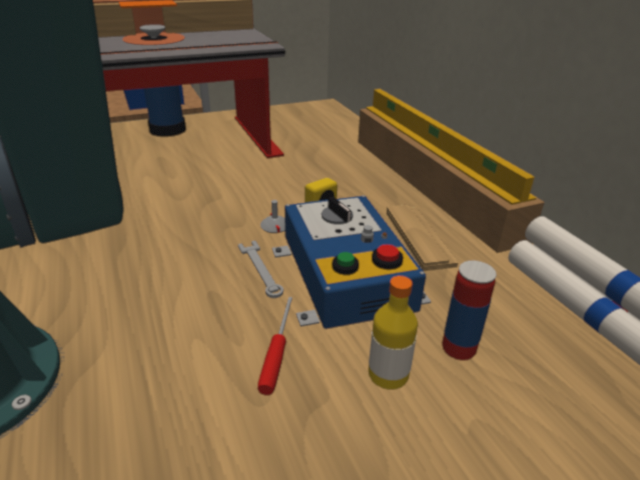

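```bash
cat >> h.py <<'E'
def Q(psi): return [np.cos(psi/2),np.sin(psi/2),0.,0.]
E
python3 - <<'E'
from h import *
c=capture("top"); f=lambda x,y:(225+(x+.5)/4-.5,160+(y+.5)/4-.5)
print("disc",world(c,f(242,262),.095).round(4))
pc=[world(c,f(*p),.0865)for p in((142,131),(380,160),(347,398),(106,366))]
print("plate",np.mean(pc,0).round(4),[np.degrees(np.arctan2(*(pc[i]-pc[j])[[1,0]]))for i,j in((1,0),(2,3),(0,3),(1,2))])
print("tip",world(c,f(312,245),.118),"tail",world(c,f(190,263),.118))
print("green",world(c,f(530,362),.108),"red",world(c,f(547,228),.108))
move_gripper(0.0)
move_ptp([.55,.03,.30],Q(np.radians(-82))); print(current_position(),current_joint_pos().round(2),current_clock(),current_finger_gap())
w=capture("wrist"); cv2.imwrite("pics/w0.png",w["image"]); print(-w["R"].T@w["t"])
for q,z in(("selector_axis",.118),("selector_tip",.118),("dial",.086),("start_top",.108),("stop_top",.108),("collet_nut",.111)):
    for r in spot_in("wrist",q)[:2]: print(q,round(r["conf"],2),np.round(r["xy"]),world(w,r["xy"],z).round(4),world(w,r["xy"]).round(4))
E
```

```text
disc [0.6047 0.1016 0.095 ]
plate [0.6058 0.1014 0.0865] [np.float64(-96.23712735957477), np.float64(-96.64549510589583), np.float64(-6.684314784471866), np.float64(-6.795356665567485)]
tip [0.61011571 0.06445097 0.118     ] tail [0.59991269 0.12605883 0.118     ]
green [ 0.55340925 -0.04700987  0.108     ] red [ 0.62260174 -0.05526812  0.108     ]
[0.55006218 0.02920695 0.29985451] [-0.07  0.23  1.51 -0.    1.41  1.36] 5.0917 0.0005494810938666563
[0.62674142 0.0404452  0.46064655]
selector_axis 0.88 [262. 140.] [0.6081 0.0972 0.118 ] [0.608  0.0976 0.115 ]
selector_axis 0.29 [103.  70.] [0.6474 0.2381 0.118 ] [0.6506 0.2693 0.0639]
selector_tip 0.87 [261. 139.] [0.6089 0.0982 0.118 ] [0.6088 0.0984 0.1168]
dial 0.71 [318. 150.] [0.6038 0.046  0.086 ] [0.6037 0.046  0.0839]
start_top 0.56 [402. 218.] [ 0.5522 -0.0449  0.108 ] [ 0.5517 -0.0454  0.1061]
stop_top 0.62 [427. 147.] [ 0.6219 -0.0545  0.108 ] [ 0.6219 -0.0546  0.1076]
collet_nut 0.76 [353. 135.] [0.6231 0.0157 0.111 ] [0.6231 0.0156 0.11  ]
collet_nut 0.52 [320. 150.] [0.6055 0.0446 0.111 ] [0.6038 0.0449 0.0835]
```

View pics/w0.png

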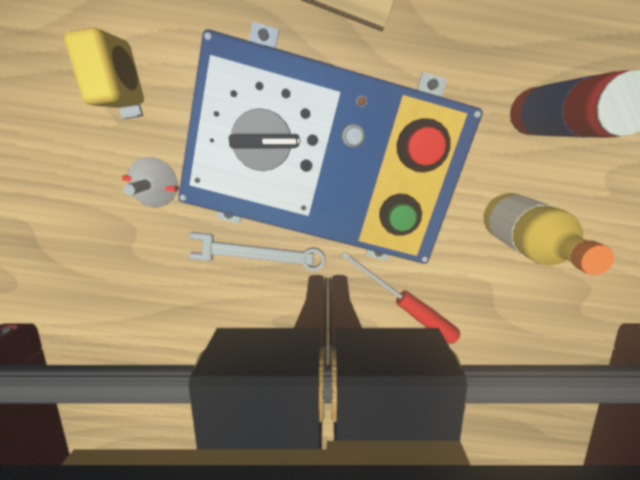

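```bash
cat >> h.py <<'E'
A=np.array([.6055,.1020]); yaw=np.radians(-6.6); Z=.102
def face(deg,gap=0,r=.024,z=Z):
    p=np.radians(deg); u=np.array([np.cos(p),np.sin(p)]); n=np.array([-u[1],u[0]])
    return [*(A+r*u-(.0165+gap)*n),z],Q(p)
E
python3 - <<'E'
from h import *
for d in np.arange(-82,36,20): assert inverse_kinematics(*face(d)) is not None
move_ptp(*face(-82,.022,z=.16)); f0=current_force(); print(f0.round(2),current_clock())
print("down",servo_line(face(-82,.022)[0],rate=.05,contact_N=4),current_position().round(4))
print("touch",servo_line(face(-82,-.002)[0],rate=.02,contact_N=1.5),current_position().round(4),np.round(face(-82)[0],4))
f0=f0
for d in np.linspace(-82,-82+117,21)[1:]:
    servo_line(*face(d),rate=.02); f=current_force()-f0; print(round(d),f.round(1))
    if np.linalg.norm(f)>20: print("STOP");break
p,q=face(d,.03); servo_line(p,q,rate=.05); p[2]=.17; servo_line(p,q)
print(current_clock(),(current_force()-f0).round(2))
c=capture("top"); cv2.imwrite("pics/top1.png",cv2.resize(c["image"][160:310,225:425],(800,600),interpolation=cv2.INTER_CUBIC))
E
```

```text
[-0.08 -0.78 -0.2 ] 6.0833
down False [0.571  0.0729 0.1024]
touch True [0.5927 0.076  0.1015] [0.5925 0.0759 0.102 ]
-76 [-2.3  1.  -0.5]
-70 [ 0.1 -0.  -0.6]
-64 [0.1 1.5 0.5]
-59 [ 0.6  0.5 -0.4]
-53 [ 0.6  0.9 -0.8]
-47 [-1.3  0.   1.9]
-41 [-0.6  0.1  0.7]
-35 [-0.   1.6 -0. ]
-29 [0.9 1.4 0.6]
-24 [-0.7  0.4  0.7]
-18 [-1.  -1.9  1.3]
-12 [-0.  -0.4 -0.2]
-6 [-0.2  1.6  0.6]
0 [ 0.1  0.4 -0.1]
6 [0.4 0.3 0.1]
12 [-0.8 -2.6  0.8]
17 [ 1.3 -1.6 -1.3]
23 [-0.9  0.6  0. ]
29 [-0.4  0.6  0.5]
35 [ 0.8 -1.8 -0.2]
15.7917 [ 0.67  0.38 -0.47]
```

View pics/top1.png

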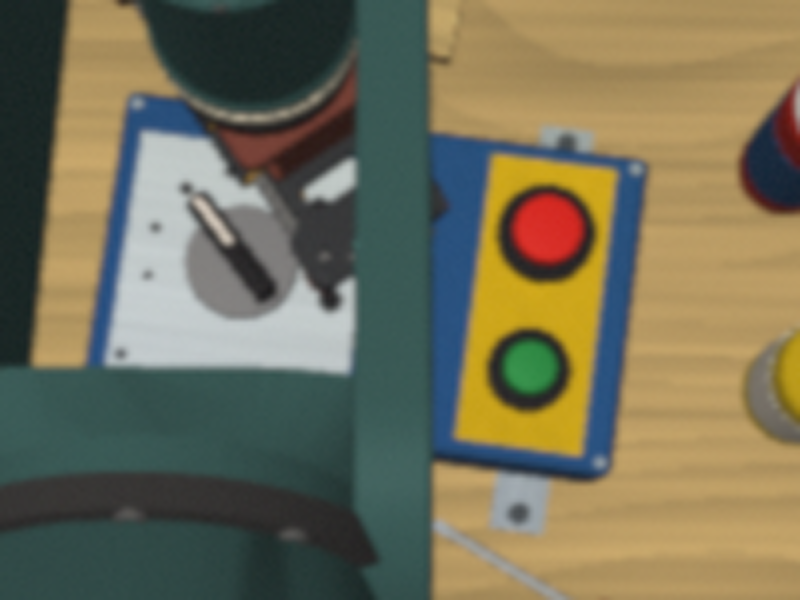

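Run:
```python
from h import *
S=[.5525,-.0475]; q=Q(yaw)
p=current_position(); servo_line([p[0],p[1],.2])
move_ptp([*S,.16],q); servo_line([*S,.115],rate=.05)
def F(n=6):
    a=[]
    for _ in range(n): a.append(current_force()); sleep(.02)
    return np.mean(a,0)
f0=F()
for z in np.arange(.110,.0985,-.001):
    servo_line([*S,z],rate=.01); f=F()-f0; print(round(z,4),current_position()[2].round(4),f.round(1))
    if f[2]>6.5: break
servo_line([*S,.2],rate=.06); print(current_clock())
move_ptp([.4,-.25,.3],q); print(current_clock())
c=capture("top"); cv2.imwrite("pics/top2.png",cv2.resize(c["image"][160:310,225:425],(800,600),interpolation=cv2.INTER_CUBIC))
```

```text
0.11 0.11 [-0.3  0.2 -0.3]
0.109 0.109 [0.3 0.2 0.3]
0.108 0.1082 [-0.5  0.5  1.7]
0.107 0.1071 [0.3 0.3 2.2]
0.106 0.1061 [ 0.3 -0.1  2.9]
0.105 0.1051 [0.7 0.6 3.3]
0.104 0.1041 [0.6 0.3 3.8]
0.103 0.1031 [0.8 0.4 4.7]
0.102 0.1023 [-0.2  0.1  7.3]
23.375
24.4333
```

View pics/top2.png

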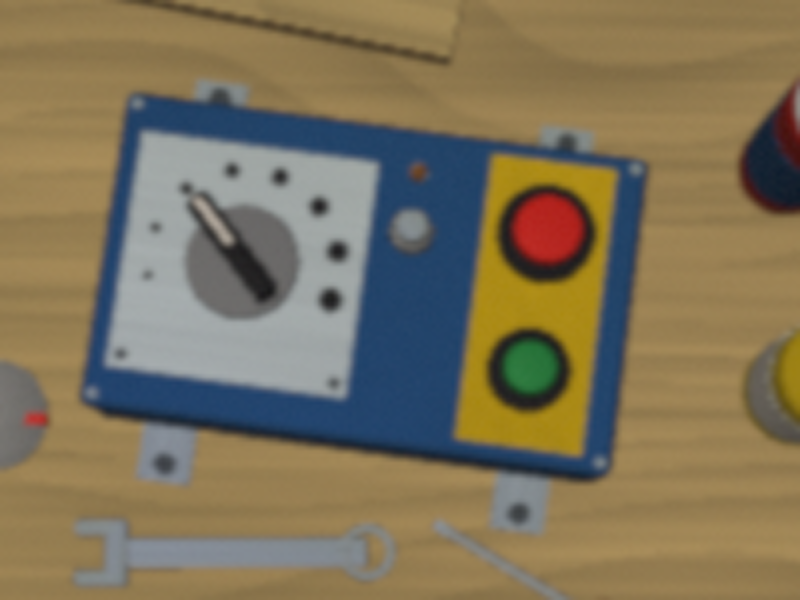

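The picture shows the pointer tip at (190,195), on the third dot at (186,188). The green button at (530,362) is back out, and the nut and the other things in view have not moved. The force curve shows the full press: 1.7 N at first contact, rising to 7.3 N at the hard stop after 6 mm.

```bash
python3 -c "
from bench import *
print(current_force(),current_clock()); close_job()"
```

```text
[-0.56562697  0.02440977  0.14234754] 24.4833
the job is handed in; nothing more can be done
```

The selector is at step 3, the green start button has been pressed fully in and is back out, and the job is handed in. The clock stood at about 24.5 s of the 51 s allowed.

- **Selector:** It started at step 7. I pushed the pointer round four clicks with the closed fingertips, without gripping it. Forces read between steps stayed under about 4 N. The last picture shows the pointer on the third dot, at about 38° in world axes, where step 3 was expected at 38.4°.
- **Start button:** I pressed it down in 1 mm steps. The force rose from 1.7 N at first contact to 4.7 N, then jumped to 7.3 N at the end of the 6 mm travel.
- **Last checks:** The arm is clear and the force on the tool reads near zero. The red button and the collet nut look untouched. I compared only the area around the box between the first and last pictures, and nothing in it moved. The tape measure, most of the screwdriver and parts of other things lay outside that view.

No check failed. The trained networks placed the selector, its tip and the dial up to about 60 mm off in places. I used the plate and disc outline and the box geometry instead, and these agreed to within about 2 mm.

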